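# Third hand: press the jar lid onto its seal while the catches are closed

## Task

Put the wide lid on the wide blue jar so that its cork goes into the mouth and its two steel lugs come over the jar's two wire catches, then press it straight down onto the soft seal with a steady push of about 12 newtons, so that I can snap the two catches shut. Be my third hand: keep that push steady for a couple of seconds and finish while still holding and pressing, never leaning on it with more than 30. Keep the jar standing where it is and leave all the other things alone.

Things in the scene. Friction and masses are not known exactly. Their poses are not given: they have to be found in the camera images.
- wide_lid_grip (a point): centre of the bar-shaped grip on the wide lid, 37 mm above the shelf as the lid lies there. The bar is 14 mm thick along the point's x, 44 mm long along y, 30 mm tall, its foot on the lid's top 15 mm below this point. Two steel lugs, 18 mm wide, stick out of the lid's rim at +y and -y, to 59 mm from the axis; a half turn about z (up) changes nothing
- wide_lid: the wide lid: loose, blue-glazed, round, 100 mm across, 52 mm high with its grip, about 150 g, lying grip up on the shelf; origin at the centre of its underside (the bottom of its cork plug), axes as its grip
- wide_lid_seat (a point): centre of the underside of the wide lid's rim, the face that comes down on the seal: 27 mm below the centre of the grip. The cork plug reaches 10 mm further down; it is 71 mm in diameter with its lower edge bevelled 3 mm
- wide_jar_mouth (a point): centre of the wide jar's mouth, at the top of its pale soft seal ring when unloaded, 117 mm above the shelf. The ring is 80 mm wide inside, 94 mm outside; it gives evenly, about 3 N per mm, to a hard end at 7 mm. The jar's two wire catches hang open from its neck at +y and -y of this frame; z is up
- wide_jar: the wide jar, loose, open, about 0.9 kg: the widest of the three blue-glazed jars, 110 mm across the belly, 108 mm to the rim and 117 mm with the seal; origin at the centre of its foot, same axes as its mouth; the catches reach 63 mm from its axis
- narrow_jar: bystander: the smallest blue jar, open, 76 mm across and 92 mm high; origin at the centre of its foot
- narrow_lid: bystander: the narrow jar's lid, 68 mm across with a 30 mm long grip bar, 52 mm high, lying on the shelf; origin at the centre of its underside. Not the lid wanted
- tall_jar: bystander: the tallest blue jar, shut and clipped, 90 mm across and 188 mm high over the grip; origin at the centre of its foot
- teaspoon: bystander: a steel teaspoon 140 mm long lying along its x; origin under its middle
- reamer: bystander: a turned wooden citrus reamer 140 mm long and 41 mm thick lying along its x; origin under its middle
- mortar: bystander: a marble mortar 120 mm across and 72 mm high with its pestle leaning in it; origin at the centre of its foot
Not all that is in view belongs to the job. What is shaped like the wide_lid but orange or purple is not meant.

How it is judged:
On the way, in this order (a step that is already met when the one before it is completed fails the run):
1. the wide lid is lifted clear of the shelf (height (world z) of wide_lid above 0.05 m), for 0.1 s.
2. the lid is seated in the mouth and pressed on the seal with 8 to 17 N without a break for 1.5 s (horizontal distance between wide_lid_seat and wide_jar_mouth below 0.006 m and z of wide_lid_seat in the frame of wide_jar_mouth below 0.001 m and contact force between wide_lid and wide_jar between 8 and 17 N), for 1.5 s.
At the end, for the whole second after the job is handed in: Still held by the robot, the wide lid sits in the wide jar's mouth: centred within 6 mm, level within 0.06 rad, lugs within 0.2 rad of the catches, pressed on the seal with 8 to 17 N, at rest; the jar upright within 30 mm of its start (all of step 2 and angle between the y axis of wide_lid_grip and the y axis of wide_jar_mouth, either way round below 0.2 rad and angle between wide_lid_grip's own z axis and vertical below 0.06 rad and angle between wide_jar's own z axis and vertical below 0.05 rad and height (world z) of wide_jar below 0.005 m and distance of wide_jar from where it was at the start of the episode below 0.03 m and contact force between any of the fingers, the arm and wide_lid above 2 N and linear speed of each of wide_jar, wide_lid below 0.02 m/s); the arm keeps its last pose, push and grip.
It fails at once if the jar is loaded with more than 30 N through the lid (contact force between wide_lid and wide_jar above 30 N).
It fails at once if the wide jar is tipped or shoved more than 40 mm (angle between wide_jar's own z axis and vertical above 0.25 rad or distance of wide_jar from where it was at the start of the episode above 0.04 m).
It fails at once if a bystander is disturbed (moved more than 30 mm) (distance of any of narrow_jar, narrow_lid, tall_jar, teaspoon, reamer, mortar from where it was at the start of the episode above 0.03 m).
It also fails if it takes over 45 s, if anything falls off the work surface, if the arm or the gripper's body presses on something with over 40 N, if the wrist force passes 120 N, or if a joint passes its speed limit or range.

## Robot

A 7-joint arm with a two-finger parallel gripper is mounted at the origin on the work surface. World frame = base frame: x ahead of the robot, y to its left, z up, the work surface at z = 0. Lengths are in m, angles in rad, forces in N, time in s.
With the tool pointing down it reaches from about 0.4 to 0.85 m from the base axis. Payload 10.4 kg.
Tool frame: the origin (TCP) lies where the fingers leave the gripper's body, on its centre line; the fingertips stand 73 mm ahead of it and the grasp point (between the pads) lies 54 mm ahead of it; z points along the fingers, y is the direction in which the jaws open and shut (so a half turn about z gives the same grasp; the last joint's range is limited). The gripper opens to 85 mm and grips with 20 to 120 N. Pads are 22 mm wide; open, the fingers measure 114 mm over their backs; the gripper's body (76 mm by 85 mm) begins 54 mm behind the grasp point. The pads swing forward as they close: fully open they stand 13 mm farther back than shut.
Start: joints at [1.194, 0.332, -0.065, 1.46, 0.022, 1.35, -0.088], TCP at [0.217, -0.586, 0.304] pointing down, gripper open.
Joint ranges: [-2.6, 2.6], [-0.5, 2.12], [-1.47, 1.34], [0.16, 2.42], [-1.27, 4.41], [0.06, 2.06], [-2.6, 2.6]. Speed limits (rad/s): [2.22, 2.22, 2.79, 2.79, 3.14, 3.14, 3.14].

## Interface

Orientations are given as a unit quaternion [x, y, z, w].
In Python, from workcell import get_obs, camera, camera_model, hand_in gives the robot as it stands.
- The arm moves only by the shell command python3 -m crank 'ROWS' [FORCE]. ROWS is text: rows parted by semicolons, each of 7 numbers parted by spaces: the shift along the tool's x, y, z in units of 40 mm (1.0 is 40 mm), then the turn, a rotation vector about the tool's x, y, z in units of 8 degrees (1.0 is 8 degrees), then the finger opening in mm, from 0 to 85.4. In form: x y z ax ay az jaw; .... A call has exactly 10 rows; each row shifts and turns the pose as measured when the row begins, along the tool's axes as they then stand; what a row does not reach is not made up. A row lasts 1/10 s, in which the tool goes at most 50 mm and 8.59 degrees, less where a joint would pass 70% of its speed; a pose out of reach is approached as far as the arm can. A call is refused whole if a number of a shift passes 1 or a number of a turn 1, either way. A call with a gripper value outside its range is refused whole. The fingers move at their own pace and stop on an object; FORCE is the grip in N (left out, the last holds). Time passes only in rows, so rows that do not move let the fingers close, or fill a call up. It gives the time, the measured TCP pose, the force and the opening at its end, in the units of the state.
- get_obs(): the state, without advancing time (a new reading comes with each control period).
- camera(name): name is "scene" or "top" or "wrist"; returns (picture, depth): 400x640x3 uint8, red, green, blue; 400x640 float32, m along the optical axis (not along the pixel's ray), 0 where there is no reading.
- camera_model(name): a dict with "fx", "fy", "cx", "cy" (pixels), "position" and "rotation" of the camera in the world; the wrist camera has in their place "hand_eye" (4x4, takes a point from camera to tool coordinates, whose origin is the TCP and whose axes are the flange's). Camera axes: x right, y up, looking along -z (the intrinsics and any distortion apply to the point x, -y, -z); pixel columns grow to the right and rows downward; lengths in m; the calibration is good to about 2 mm. A picture is of the moment at which its call begins: read the wrist's pose just before it. camera_model takes no time and is no camera call.
- hand_in(): hands the job in, once; it reports no verdict.
The state is a dict: "clock": time; "joint_pos": joint angles; "joint_velocities": joint speeds; "tau": joint torques, N m; "position": TCP position; "ee_rot": TCP orientation; "ft_force": force on the tool from outside, world axes, zero at the start; "torque": the same for the moment, N m; "grip_width": opening from 0.0 (shut) to 1.0 (fully open).
Only numpy, scipy, OpenCV 4.12 (cv2) and the standard library are available. Lean on these libraries where they do the work, as an engineer would, in place of code of your own. Each camera call takes 0.05 s, during which the arm holds its last target.

## Working session

There is one attempt and no reset: what is moved stays moved. The work goes in short steps, Python scripts to look and compute and a shell command to move; the robot and the scene stay as the last step left them, time stands still between calls to the robot, and variables do not carry over. Pictures are saved under pics/ and viewed, and the job is handed in when it is done.

```bash
mkdir -p pics; ls; python3 - <<'E'
from workcell import *
import cv2,json,numpy as np
print(get_obs())
for n in ["scene","top","wrist"]:
    p,d=camera(n); cv2.imwrite(f"pics/{n}0.png",p[:,:,::-1]); np.savez(f"pics/{n}0.npz",p=p,d=d)
    print(n,camera_model(n))
E
```

```text
pics
{'clock': 0.0, 'joint_pos': array([ 1.19440053,  0.33288622, -0.06471444,  1.4609491 ,  0.02163936,
        1.34992425, -0.08850255]), 'joint_velocities': array([-3.57838191e-04,  3.64680410e-04, -1.76615471e-03,  1.53570157e-03,
        1.66274234e-04,  1.15798340e-03,  8.66712617e-05]), 'tau': array([-2.75878174e-04, -6.25450230e+01,  4.88369528e-02, -3.91613746e+01,
        1.60568784e-02,  9.72759415e-03,  1.45346502e-05]), 'position': array([ 0.21643758, -0.58602798,  0.30310324]), 'ee_rot': array([ 9.84390461e-01,  1.75996817e-01, -1.79703564e-04, -7.12724498e-04]), 'ft_force': array([ 0.05727405, -0.79554748,  0.25702597]), 'torque': array([0.01429617, 0.09366233, 0.00239894]), 'grip_width': 1.0088104538026812}
scene {'fx': 368.5425995760503, 'fy': 368.5425995760503, 'cx': 319.0073630837571, 'cy': 201.04565104694504, 'position': array([ 0.97235309, -0.40750532,  0.86895684]), 'rotation': array([0.30618912, 0.13421236, 0.37911849, 0.86284671])}
top {'fx': 441.5355259908036, 'fy': 441.5355259908036, 'cx': 319.1927873477954, 'cy': 191.37072626549485, 'position': array([0.2395389 , 0.02827791, 1.46774236]), 'rotation': array([-0.06341083,  0.07144154,  0.70627764, -0.70146067])}
wrist {'fx': 282.8106112223379, 'fy': 282.8106112223379, 'cx': 316.87346224440404, 'cy': 204.84460543569733, 'hand_eye': array([[ 9.62129725e-05,  9.53937384e-01,  3.00005763e-01,
         7.69708153e-02],
       [ 9.99999918e-01,  2.64620994e-05, -4.04846058e-04,
        -4.54334988e-06],
       [-3.94136572e-04,  3.00005777e-01, -9.53937303e-01,
        -6.93750833e-02],
       [ 0.00000000e+00,  0.00000000e+00,  0.00000000e+00,
         1.00000000e+00]])}
```

View pics/scene0.png

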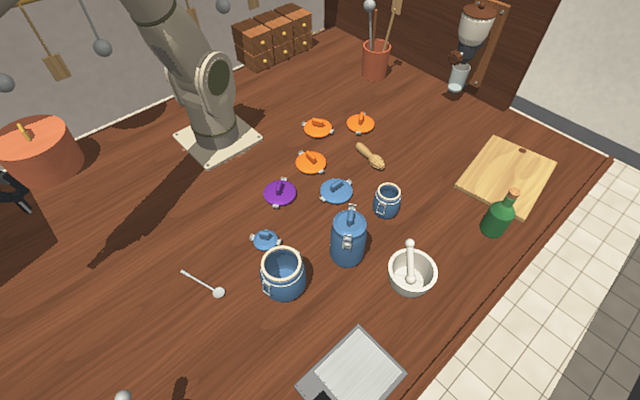

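View pics/top0.png

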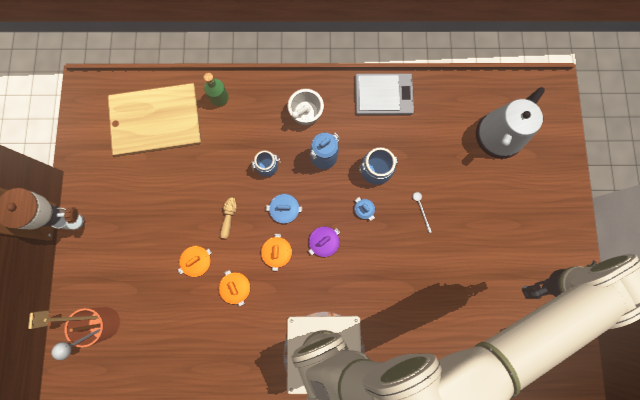

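View pics/wrist0.png

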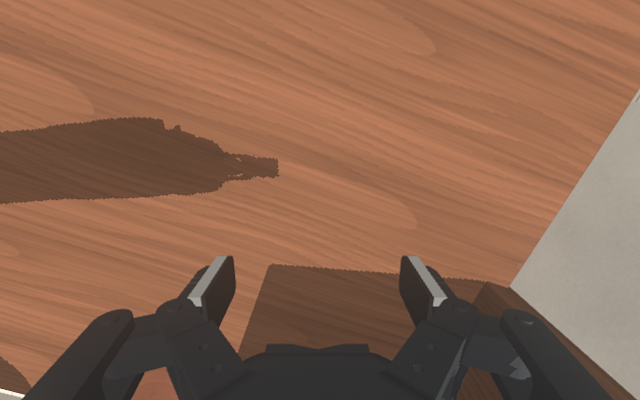

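The scene view shows the wide lid at about (337,190) and the wide jar at (283,275). In the top view they are at (284,208) and (379,166), and the tall jar at (325,150) stands close to the jar. I'll measure them next.

```bash
cat > h.py <<'E'
import numpy as np,cv2
from workcell import *
from scipy.spatial.transform import Rotation as R
def campose(n,obs=None):
    m=camera_model(n)
    if n!='wrist': return m,R.from_quat(m['rotation']).as_matrix(),np.array(m['position'])
    o=obs; Rt=R.from_quat(o['ee_rot']).as_matrix(); H=m['hand_eye']
    return m,Rt@H[:3,:3],Rt@H[:3,3]+o['position']
def ray(n,uv,z,obs=None):
    m,Rc,p=campose(n,obs); uv=np.atleast_2d(uv).astype(float)
    d=np.c_[(uv[:,0]-m['cx'])/m['fx'],-(uv[:,1]-m['cy'])/m['fy'],-np.ones(len(uv))]@Rc.T
    return p+d*((z-p[2])/d[:,2])[:,None]
def cloud(n,depth,obs=None):
    m,Rc,p=campose(n,obs); v,u=np.mgrid[:depth.shape[0],:depth.shape[1]]
    c=np.stack([(u-m['cx'])/m['fx']*depth,-(v-m['cy'])/m['fy']*depth,-depth],-1)
    return c@Rc.T+p
E
python3 - <<'E'
from h import *
z=np.load('pics/top0.npz');p=z['p']
c=p[120:240,240:420][:,:,::-1]
cv2.imwrite('pics/crop1.png',cv2.resize(c,None,fx=4.4,fy=4.4,interpolation=cv2.INTER_CUBIC))
for nm,uv,zz in [('lid',(284,208),.037),('jar',(379.5,163),.117),('tall',(325,146),.15),('njar',(264.5,160),.09),('nlid',(365,209),.037),('purple',(324,241),.02),('orange',(277,252),.02)]:
    print(nm,ray('top',uv,zz))
P=cloud('top',z['d'])
hs=cv2.cvtColor(p,cv2.COLOR_RGB2HSV)
b=((hs[...,0]>95)&(hs[...,0]<118)&(hs[...,1]>90)&(hs[...,2]>60)).astype(np.uint8)
n,l,s,ce=cv2.connectedComponentsWithStats(b)
for i in range(1,n):
    if s[i,4]>80:
        q=P[l==i]; print(ce[i],s[i],q.mean(0),q.max(0))
E
```

```text
lid [[0.46135743 0.12651564 0.037     ]]
jar [[ 0.59087727 -0.17946782  0.117     ]]
tall [[ 0.63753327 -0.00691039  0.15      ]]
njar [[0.60974062 0.1867146  0.09      ]]
nlid [[ 0.45639174 -0.13888862  0.037     ]]
purple [[ 0.35408735 -0.00376772  0.02      ]]
orange [[0.31952211 0.14936572 0.02      ]]
[324.65367965 145.02164502] [312 133  26  25 462] [ 0.63753198 -0.0055892   0.16021809] [0.6798112  0.03341702 1.46774236]
[283.90280066 208.19769357] [270 194  29  29 607] [0.46221371 0.12740689 0.02834322] [0.5123928  0.17506716 1.46774236]
[364.44223108 208.62151394] [355 200  19  19 251] [ 0.45791825 -0.1373076   0.03414493] [0.49094219 0.02827791 1.46774236]
```

View pics/crop1.png

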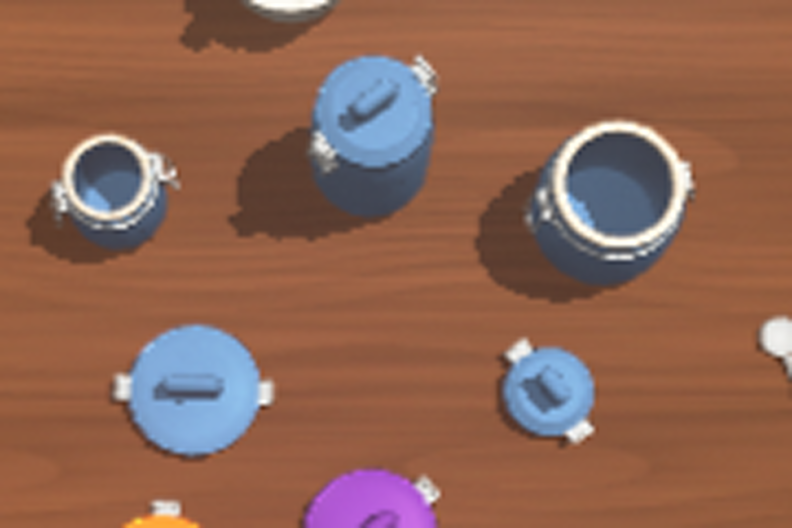

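The lid's lugs lie almost along world y, and the jar's catch axis is turned about 10° from that. I'll turn the tool first (+70° about world z, which is -8.75 tool units) and then travel.

```bash
python3 -m crank '0 0 0 0 0 -0.88 85; 0 0 0 0 0 -0.88 85; 0 0 0 0 0 -0.88 85; 0 0 0 0 0 -0.88 85; 0 0 0 0 0 -0.88 85; 0 0 0 0 0 -0.88 85; 0 0 0 0 0 -0.88 85; 0 0 0 0 0 -0.88 85; 0 0 0 0 0 -0.88 85; 0 0 0 0 0 -0.88 85'
cat >> h.py <<'E'
def togo(target,yawx=None):
    o=get_obs();Rt=R.from_quat(o['ee_rot']).as_matrix()
    print('pos',o['position'].round(4),'toolx az',np.degrees(np.arctan2(Rt[1,0],Rt[0,0])).round(2),'tilt',Rt[:2,2].round(4),'t',o['clock'],'F',o['ft_force'].round(2),'q',o['joint_pos'].round(2))
    if target is not None: print('units',(Rt.T@(np.array(target)-o['position'])/.04).round(3))
E
python3 -c "
from h import *
togo([.45,-.25,.30])"
```

```text
clock: 1.15
position: [0.216, -0.5848, 0.2995]
ee_rot: [0.686, 0.728, 0.002, -0.004]
ft_force: [-0.7, -0.8, 0.5]
grip_width: 0.996
pos [ 0.216  -0.5848  0.2995] toolx az 93.4 tilt [-0.0033  0.0073] t 1.15 F [-0.69 -0.76  0.47] q [ 1.33  0.35 -0.24  1.46  0.08  1.36  1.15]
units [8.009 6.337 0.03 ]
```

```bash
python3 -m crank '0.8 0.64 0 0 0 0 85; 0.8 0.64 0 0 0 0 85; 0.8 0.64 0 0 0 0 85; 0.8 0.64 0 0 0 0 85; 0.8 0.64 0 0 0 0 85; 0.8 0.64 0 0 0 0 85; 0.8 0.64 0 0 0 0 85; 0.8 0.64 0 0 0 0 85; 0.8 0.64 0 0 0 0 85; 0.8 0.64 0 0 0 0 85'
python3 -c "
from h import *
togo([.46,.08,.30])"
```

```text
clock: 2.15
position: [0.454, -0.2417, 0.2977]
ee_rot: [0.688, 0.726, 0.0, -0.006]
ft_force: [0.2, -1.0, -0.2]
grip_width: 0.995
pos [ 0.454  -0.2417  0.2977] toolx az 93.02 tilt [-0.0078  0.0082] t 2.15 F [ 0.2  -1.   -0.17] q [ 0.9   0.14 -0.53  1.73  0.07  1.31  0.4 ]
units [8.024e+00 5.740e-01 7.000e-03]
```

```bash
python3 -c "
from h import *
import pickle
o=get_obs();p,d=camera('wrist');cv2.imwrite('pics/w1.png',p[:,:,::-1]);pickle.dump((o,p,d),open('pics/w1.pkl','wb'))"
python3 -m crank '0.8 0.06 0 0 0 0 85; 0.8 0.06 0 0 0 0 85; 0.8 0.06 0 0 0 0 85; 0.8 0.06 0 0 0 0 85; 0.8 0.06 0 0 0 0 85; 0.8 0.06 0 0 0 0 85; 0.8 0.06 0 0 0 0 85; 0.8 0.06 0 0 0 0 85; 0.8 0.06 0 0 0 0 85; 0.8 0.06 0 0 0 0 85'
python3 -c "
from h import *
import pickle
o=get_obs();p,d=camera('wrist');cv2.imwrite('pics/w2.png',p[:,:,::-1]);pickle.dump((o,p,d),open('pics/w2.pkl','wb'));togo(None)"
```

```text
clock: 3.2
position: [0.4608, 0.0957, 0.3001]
ee_rot: [0.686, 0.728, 0.001, -0.006]
ft_force: [-0.3, -0.4, -0.8]
grip_width: 0.996
pos [0.4602 0.1014 0.3005] toolx az 93.75 tilt [-0.0065  0.0119] t 3.25 F [-1.86  4.74 -0.25] q [ 0.55  0.05 -0.86  1.82  0.03  1.3  -0.26]
```

View pics/w1.png

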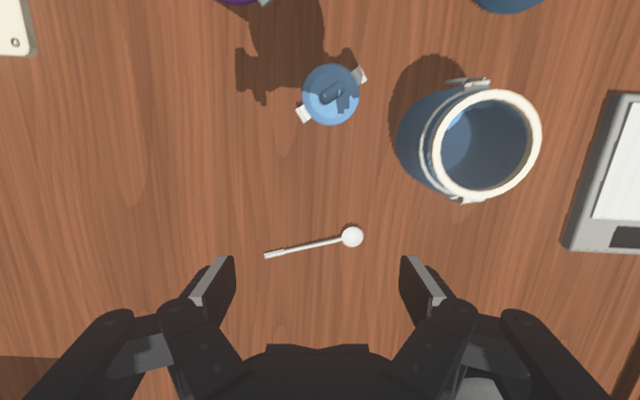

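View pics/w2.png

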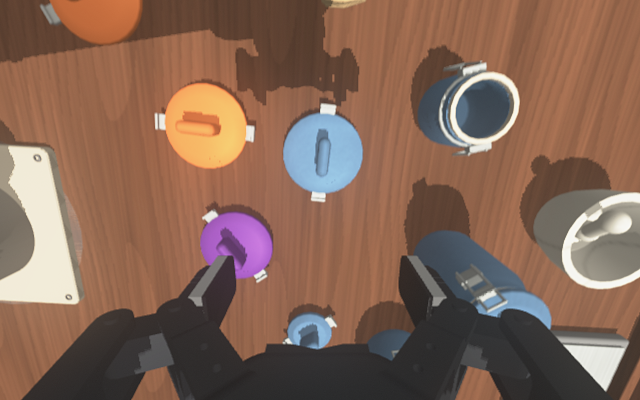

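w1 shows the jar's ring centred near (487,144), with catches at about (466,83) and (465,199). w2 shows the wide lid at (323,153), with lugs at (328,109) and (318,197). I'll measure these precisely.

```bash
cat > m.py <<'E'
from h import *
import pickle
o,p,d=pickle.load(open('pics/w2.pkl','rb'))
hs=cv2.cvtColor(p,cv2.COLOR_RGB2HSV)
def comps(m,lo,box):
    n,l,s,c=cv2.connectedComponentsWithStats(m.astype(np.uint8))
    return [(c[i],s[i,4],l==i) for i in range(1,n) if s[i,4]>lo and box[0]<c[i][0]<box[1] and box[2]<c[i][1]<box[3]]
blue=(hs[...,0]>95)&(hs[...,0]<118)&(hs[...,1]>90)
for c,a,m in comps(blue,300,(270,380,90,210)):
    cn=max(cv2.findContours(m.astype(np.uint8),0,2)[0],key=cv2.contourArea)
    e=cv2.fitEllipse(cv2.convexHull(cn)); print('lid ell',e, ray('wrist',e[0],.020,o).round(4))
wh=(hs[...,1]<60)&(hs[...,2]>120)
L=[]
for c,a,m in comps(wh,30,(290,360,90,210)): print('lug',c,a); L.append(ray('wrist',c,.016,o)[0])
L=np.array(L);print(L.round(4), L.mean(0).round(4), 'lid y az',np.degrees(np.arctan2(*(L[0]-L[1])[[1,0]])))
P=cloud('wrist',d,o); q=P[(P[...,2]>.045)&(P[...,2]<.06)&(np.hypot(P[...,0]-.461,P[...,1]-.127)<.045)]
if len(q):
    print('bar',len(q),q.mean(0).round(4),q[:,2].max()); w,v=np.linalg.eigh(np.cov(q[:,:2].T));print('bar az',np.degrees(np.arctan2(v[1,1],v[0,1])))
# jar
o,p,d=pickle.load(open('pics/w1.pkl','rb'))
P=cloud('wrist',d,o)
for src,(oo,pp,dd,box) in {'wrist':(o,p,d,(430,560,80,205)),'top':(None,*[np.load('pics/top0.npz')[k] for k in 'pd'],(350,410,140,195))}.items():
    hs=cv2.cvtColor(pp,cv2.COLOR_RGB2HSV); Pc=cloud(src,dd,oo)
    m=(hs[...,1]<80)&(hs[...,2]>170)
    cc=comps(m,80,box)
    c,a,mm=max(cc,key=lambda t:t[1])
    cn=max(cv2.findContours(mm.astype(np.uint8),0,2)[0],key=cv2.contourArea)
    e=cv2.fitEllipse(cv2.convexHull(cn)); print(src,'ring',e,ray(src,e[0],.117,oo).round(4),'meanz',np.median(Pc[mm][:,2]))
E
python3 m.py
python3 - <<'E'
import cv2
i=cv2.imread('pics/w1.png')[60:220,380:560];cv2.imwrite('pics/w1c.png',cv2.resize(i,None,fx=4,fy=3.7,interpolation=cv2.INTER_CUBIC))
E
```

```text
lug [327.625      108.52840909] 176
lug [320.08898305 190.01694915] 236
[[0.4667 0.1841 0.016 ]
 [0.464  0.0843 0.016 ]] [0.4653 0.1342 0.016 ] lid y az 88.46886033013217
bar 438 [0.4637 0.1302 0.0496] 0.053212397917720256
bar az 87.55408583638163
wrist ring ((480.897216796875, 145.68460083007812), (103.68248748779297, 130.00180053710938), 56.070228576660156) [[ 0.5922 -0.1807  0.117 ]] meanz 0.11556045811984966
top ring ((381.2226867675781, 162.03143310546875), (28.785564422607422, 32.318119049072266), 114.95408630371094) [[ 0.594 -0.185  0.117]] meanz 0.1137084503794602
```

View pics/w1c.png

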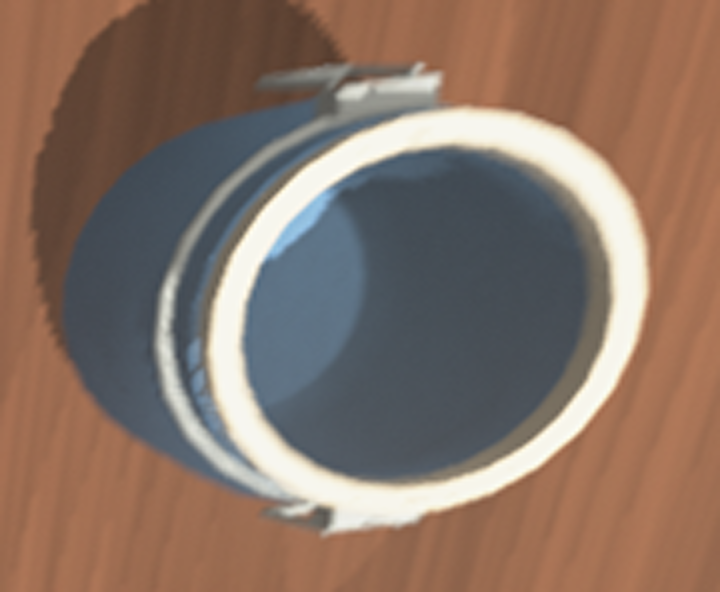

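```bash
python3 - <<'E'
from h import *
togo([.4635,.130,.20])
import pickle
o,p,d=pickle.load(open('pics/w1.pkl','rb'))
def fit(P,z0,z1,c):
    q=P[(P[...,2]>z0)&(P[...,2]<z1)&(np.hypot(P[...,0]-c[0],P[...,1]-c[1])<.056)][:,:2]
    return q
def pratt(q):
    s=np.linalg.lstsq(np.c_[2*q,np.ones(len(q))],(q**2).sum(1),rcond=None)[0]
    return s[:2],np.sqrt(s[2]+s[:2]@s[:2])
for s,oo,dd in (('wrist',o,d),('top',None,np.load('pics/top0.npz')['d']),('scene',None,np.load('pics/scene0.npz')['d'])):
    P=cloud(s,dd,oo);q=fit(P,.109,.125,(.593,-.182));print(s,len(q),pratt(q))
r=ray('wrist',[(477.5,84.3),(473.75,200.5)],.1,o);print(r, r.mean(0),np.degrees(np.arctan2(*(r[0]-r[1])[[1,0]])))
E
```

```text
pos [0.4602 0.1014 0.3005] toolx az 93.75 tilt [-0.0065  0.0119] t 3.25 F [-1.86  4.74 -0.25] q [ 0.55  0.05 -0.86  1.82  0.03  1.3  -0.26]
units [0.677 0.145 2.52 ]
wrist 3213 (array([ 0.59492706, -0.18235038]), np.float64(0.04305025569639126))
top 202 (array([ 0.59594288, -0.18314903]), np.float64(0.04332540387971273))
scene 395 (array([ 0.59960043, -0.18305986]), np.float64(0.043307374146694))
[[ 0.58720836 -0.12985279  0.1       ]
 [ 0.60648099 -0.23439778  0.1       ]] [ 0.59684467 -0.18212529  0.1       ] 100.445074575759
```

```bash
python3 -m crank '0.07 0.02 0.3 0 0 0.15 85; 0.07 0.02 0.3 0 0 0.15 85; 0.07 0.02 0.3 0 0 0.15 85; 0.07 0.02 0.3 0 0 0.15 85; 0.07 0.02 0.3 0 0 0.1 85; 0.07 0.02 0.3 0 0 0 85; 0.07 0.02 0.3 0 0 0 85; 0.07 0 0.3 0 0 0 85; 0.07 0 0.1 0 0 0 85; 0 0 0 0 0 0 85'
python3 -c "
from h import *
import pickle
o=get_obs();p,d=camera('wrist');cv2.imwrite('pics/w3.png',p[:,:,::-1]);pickle.dump((o,p,d),open('pics/w3.pkl','wb'));togo([.4635,.13,.2])
P=cloud('wrist',d,o); q=P[(P[...,2]>.047)&(P[...,2]<.06)&(np.hypot(P[...,0]-.461,P[...,1]-.127)<.04)]
print(len(q),np.median(q,0),q.min(0),q.max(0));w,v=np.linalg.eigh(np.cov(q[:,:2].T));print('bar az',np.degrees(np.arctan2(v[1,1],v[0,1])))
q=P[(P[...,2]>.014)&(P[...,2]<.03)&(np.hypot(P[...,0]-.461,P[...,1]-.127)<.07)]
print(len(q),q.min(0),q.max(0),(q.min(0)+q.max(0))/2)
"
```

```text
clock: 4.25
position: [0.4648, 0.1296, 0.1953]
ee_rot: [0.718, 0.696, 0.001, -0.007]
ft_force: [-0.6, 0.5, 0.5]
grip_width: 0.992
pos [0.4649 0.1294 0.1955] toolx az 88.28 tilt [-0.007   0.0114] t 4.3 F [-0.36  0.6   0.17] q [ 0.44  0.21 -0.87  1.92  0.17  1.09 -0.52]
units [ 0.015 -0.036 -0.111]
710 [0.46397228 0.13090879 0.05028784] [0.45697322 0.1096272  0.04702584] [0.47095991 0.15063096 0.05285978]
bar az 87.05612082248163
8175 [0.41449131 0.07045531 0.01403026] [0.51308512 0.18812918 0.02942703] [0.46378821 0.12929224 0.02172865]
```

View pics/w3.png

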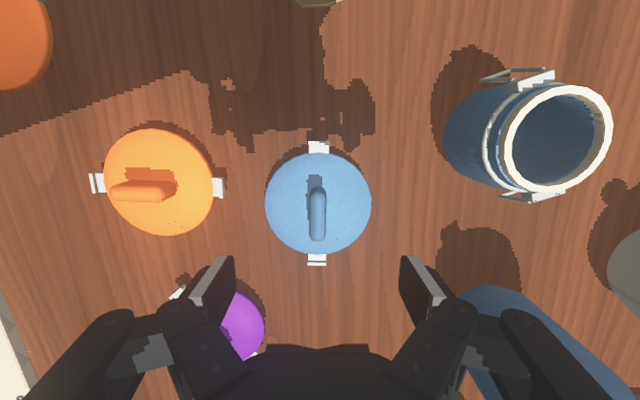

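w3 shows the lid centred between the open fingers at (318,203), with the bar along the tool's x. I'll take out the small tilt and descend.

```bash
python3 -m crank '0 -0.02 0.3 -0.05 -0.08 0 85; 0 0 0.3 0 0 0 85; 0 0 0.3 0 0 0 85; 0 0 0.3 0 0 0 85; 0 0 0.3 0 0 0 85; 0 0 0.3 0 0 0 85; 0 0 0.3 0 0 0 85; 0 0 0.15 0 0 0 85; 0 0 0.05 0 0 0 85; 0 0 0 0 0 0 85'
python3 -c "
from h import *
togo([.4639,.13,.099])"
```

```text
clock: 5.3
position: [0.4641, 0.1291, 0.0952]
ee_rot: [0.718, 0.696, -0.0, 0.0]
ft_force: [-0.6, 0.4, 0.7]
grip_width: 0.999
pos [0.4641 0.1291 0.0952] toolx az 88.26 tilt [ 0.0001 -0.0011] t 5.3 F [-0.59  0.37  0.7 ] q [ 0.35  0.37 -0.8   2.01  0.34  0.9  -0.66]
units [ 0.022 -0.005 -0.095]
```

```bash
python3 -m crank '0 0 -0.12 0 0 0 85; 0 0 0 0 0 0 85; 0 0 0 0 0 0 8; 0 0 0 0 0 0 8; 0 0 0 0 0 0 8; 0 0 0 0 0 0 8; 0 0 0 0 0 0 8; 0 0 0 0 0 0 8; 0 0 0 0 0 0 8; 0 0 0 0 0 0 8' 80
python3 -c "
from h import *
togo([.4639,.13,.20])
print(get_obs()['grip_width']*85.4)"
```

```text
clock: 6.3
position: [0.4655, 0.1293, 0.1026]
ee_rot: [0.718, 0.696, 0.001, 0.002]
ft_force: [0.3, -0.7, 0.2]
grip_width: 0.145
pos [0.4655 0.1293 0.1026] toolx az 88.24 tilt [ 0.004  -0.0011] t 6.3 F [ 0.3  -0.72  0.22] q [ 0.36  0.36 -0.81  2.    0.33  0.91 -0.66]
units [ 0.013 -0.029 -2.435]
12.380197605939472
```

```bash
python3 -m crank '0 0 -0.2 0 0 0 8; 0 0 -0.4 0 0 0 8; 0 0 -0.4 0 0 0 8; 0 0 -0.5 0 0 0 8; 0 0 -0.5 0 0 0 8; 0 0 -0.5 0 0 0 8; 0 0 -0.5 0 0 0 8; 0 0 -0.5 0 0 0 8; 0 0 -0.4 0 0 0 8; 0 0 -0.1 0 0 0 8'
python3 -c "
from h import *
import pickle
o=get_obs();p,d=camera('wrist');cv2.imwrite('pics/w4.png',p[:,:,::-1]);pickle.dump((o,p,d),open('pics/w4.pkl','wb'))
togo([.475,-.18,.25]);print(o['grip_width'])
"
```

```text
clock: 7.3
position: [0.4624, 0.1313, 0.277]
ee_rot: [0.716, 0.698, 0.001, 0.002]
ft_force: [0.3, 0.2, -1.8]
grip_width: 0.144
pos [0.4624 0.1314 0.2768] toolx az 88.51 tilt [ 0.0045 -0.0008] t 7.35 F [ 0.05  0.05 -1.03] q [ 0.49  0.1  -0.89  1.83  0.08  1.24 -0.46]
units [-7.773  0.513  0.678]
0.14385451226211635
```

View pics/w4.png

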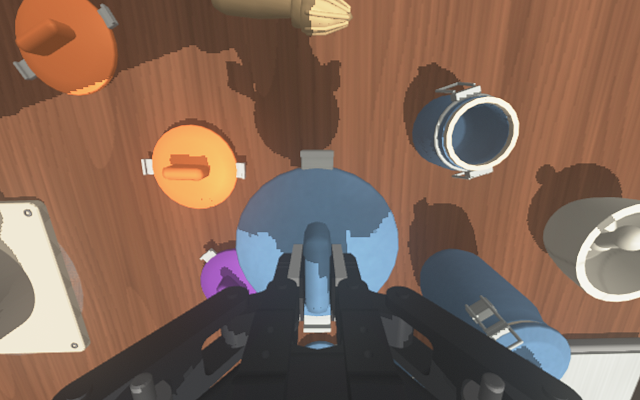

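w4 shows the lid held by its bar, with the front lug at (317,160) and the disc centred near (318,245). I'll measure the lid's pose in the tool frame.

```bash
python3 - <<'E'
from h import *
import pickle
o,p,d=pickle.load(open('pics/w4.pkl','rb'))
m=camera_model('wrist');H=m['hand_eye']
v,u=np.mgrid[:400,:640]
T=np.stack([(u-m['cx'])/m['fx']*d,-(v-m['cy'])/m['fy']*d,-d],-1)@H[:3,:3].T+H[:3,3]
hs=cv2.cvtColor(p,cv2.COLOR_RGB2HSV)
blue=(hs[...,0]>95)&(hs[...,0]<120)&(hs[...,1]>70)
near=(T[...,2]>.05)&(T[...,2]<.11)&(d>0)
mk=blue&near&(v>150)&(np.abs(u-318)<95)
k=mk.astype(np.uint8)
# plane of top face
t=T[mk&(v<260)&(v>175)&(np.abs(u-318)>25)]
A=np.linalg.lstsq(np.c_[t[:,:2],np.ones(len(t))],t[:,2],rcond=None)[0];print('plane',A)
cn=max(cv2.findContours(k,0,2)[0],key=cv2.contourArea)[:,0]
h=np.array([T[y,x] for x,y in cn if y<262 and (abs(x-317)>24) and abs(x-317)<82])
h=h[np.abs(h[:,2]-A[2])<.01]
q=h[:,:2];s=np.linalg.lstsq(np.c_[2*q,np.ones(len(q))],(q**2).sum(1),rcond=None)[0];print('disc centre',s[:2],'r',np.sqrt(s[2]+s[:2]@s[:2]),len(q))
lug=(hs[...,1]<60)&near&(np.abs(u-317)<25)&(v>148)&(v<170)
l=T[lug];print('lug',len(l),np.median(l,0),l.min(0),l.max(0))
c=np.median(l,0)[:2]-s[:2];print('lid y vs tool x deg',np.degrees(np.arctan2(c[1],c[0])))
E
```

```text
plane [0.037274   0.01799788 0.08189984]
disc centre [0.00758391 0.00426631] r 0.03854882640546657 168
lug 653 [0.05381813 0.0004461  0.08692052] [ 0.04768659 -0.01316191  0.08129785] [0.05905034 0.01361292 0.09125583]
lid y vs tool x deg -4.723468992215833
```

```bash
cat > lidpose.py <<'E'
from h import *
import pickle,sys
o,p,d=pickle.load(open(sys.argv[1],'rb'))
m=camera_model('wrist');H=m['hand_eye']
v,u=np.mgrid[:400,:640]
D=np.stack([(u-m['cx'])/m['fx'],-(v-m['cy'])/m['fy'],-np.ones(u.shape)],-1)@H[:3,:3].T
T=D*d[...,None]+H[:3,3]
hs=cv2.cvtColor(p,cv2.COLOR_RGB2HSV)
blue=(hs[...,0]>95)&(hs[...,0]<120)&(hs[...,1]>70)
mk=blue&(T[...,2]>.06)&(T[...,2]<.10)&(v>160)&(v<285)&(np.abs(u-318)<90)
mk&=~((np.abs(u-317)<25)&(v>215))
t=T[mk]
for _ in range(4):
    A=np.linalg.lstsq(np.c_[t[:,:2],np.ones(len(t))],t[:,2],rcond=None)[0]
    r=t[:,2]-np.c_[t[:,:2],np.ones(len(t))]@A; t=t[np.abs(r)<.0025]
Rt=R.from_quat(o['ee_rot']).as_matrix()
n=Rt@np.array([A[0],A[1],-1]);n/=np.linalg.norm(n)
print('plane',A,len(t),'std',r.std(),'lid normal world',n.round(4))
z0=.0815
ms=(mk|((np.abs(u-317)<25)&(v>200)&(v<285))).astype(np.uint8)
n_,l,s_,_=cv2.connectedComponentsWithStats(ms);ms=(l==1+s_[1:,4].argmax()).astype(np.uint8)
cn=max(cv2.findContours(ms,0,2)[0],key=cv2.contourArea)[:,0]
sel=np.array([(x,y) for x,y in cn if y<270 and y>160 and (abs(x-317)>24 or y<180) and not (abs(x-317)<22)])
dd=D[sel[:,1],sel[:,0]];q=(H[:3,3]+dd*((z0-H[2,3])/dd[:,2])[:,None])[:,:2]
s=np.linalg.lstsq(np.c_[2*q,np.ones(len(q))],(q**2).sum(1),rcond=None)[0];R_=np.sqrt(s[2]+s[:2]@s[:2]);res=np.hypot(*(q-s[:2]).T)-R_
print('disc centre',s[:2],'r',R_,len(q),res.std())
E
python3 lidpose.py pics/w4.pkl
```

```text
plane [0.02104545 0.01549477 0.08157908] 7404 std 0.0010934654413110006 lid normal world [0.0116 0.0214 0.9997]
disc centre [0.00884303 0.00332777] r 0.03804623842215951 201 0.00829625412271022
```

```bash
cat >> lidpose.py <<'E'
b2=blue&(T[...,2]>.06)&(T[...,2]<.11)
sel=[]
for y in range(178,262,4):
    xs=np.where(b2[y,225:410])[0]+225
    sel+= [(xs.min(),y),(xs.max(),y)]
sel=np.array(sel)
dd=D[sel[:,1],sel[:,0]];q=(H[:3,3]+dd*((z0+.002-H[2,3])/dd[:,2])[:,None])[:,:2]
s=np.linalg.lstsq(np.c_[2*q,np.ones(len(q))],(q**2).sum(1),rcond=None)[0];R_=np.sqrt(s[2]+s[:2]@s[:2]);res=np.hypot(*(q-s[:2]).T)-R_
print('rowscan centre',s[:2],'r',R_,res.std()); 
E
python3 lidpose.py pics/w4.pkl
```

```text
plane [0.02104545 0.01549477 0.08157908] 7404 std 0.0010934654413110006 lid normal world [0.0116 0.0214 0.9997]
disc centre [0.00884303 0.00332777] r 0.03804623842215951 201 0.00829625412271022
rowscan centre [-0.00291999  0.00328498] r 0.04655238283967904 0.0044403462177143894
```

The lug is symmetric about the tool's x and reaches 59 mm, so the lid is concentric with the tool. I'll carry it in -y first, clear of the tall jar, and then out in x.

```bash
python3 -m crank '-0.4 0.04 0 0 0 0 8; -0.8 0.05 0 0 0 0 8; -0.8 0.05 0 0 0 0 8; -0.9 0.05 0 0 0 0 8; -0.9 0.05 0 0 0 0 8; -0.9 0.05 0 0 0 0 8; -0.9 0.05 0 0 0 0 8; -0.8 0.05 0 0 0 0 8; -0.8 0.05 0 0 0 0 8; -0.4 0 0 0 0 0 8'
python3 -c "
from h import *
togo([.5957,-.1826,.245])"
```

```text
clock: 8.35
position: [0.4692, -0.1799, 0.2721]
ee_rot: [0.713, 0.701, -0.0, -0.002]
ft_force: [-0.3, -0.1, -2.1]
grip_width: 0.139
pos [ 0.4692 -0.1799  0.2721] toolx az 89.08 tilt [-0.0024  0.0021] t 8.35 F [-0.33 -0.06 -2.07] q [ 0.84  0.13 -0.61  1.79  0.08  1.24  0.2 ]
units [-0.017  3.165  0.671]
```

```bash
python3 -m crank '0 0 0 0 0 -0.7 8; 0 0 0 0 0 -0.7 8; -0.08 0.4 0 0 0 0 8; -0.1 0.5 0 0 0 0 8; -0.1 0.5 0 0 0 0 8; -0.1 0.5 0 0 0 0 8; -0.1 0.5 0 0 0 0 8; -0.1 0.5 0 0 0 0 8; -0.05 0.2 0 0 0 0 8; 0 0 0 0 0 0 8'
python3 -c "
from h import *
togo([.5957,-.1826,.225])
for n in ['scene','top']:
    p,d=camera(n);cv2.imwrite(f'pics/{n}5.png',p[:,:,::-1]);np.savez(f'pics/{n}5.npz',p=p,d=d)
    c=p[210:310,230:340] if n=='scene' else p[120:220,320:430]
    cv2.imwrite(f'pics/{n}5c.png',cv2.resize(c[:,:,::-1],None,fx=5.5,fy=5.5,interpolation=cv2.INTER_CUBIC))
"
```

```text
clock: 9.35
position: [0.5971, -0.178, 0.2649]
ee_rot: [0.637, 0.771, -0.0, -0.008]
ft_force: [-0.4, 0.4, -1.9]
grip_width: 0.143
pos [ 0.5971 -0.178   0.2649] toolx az 100.83 tilt [-0.0127  0.0102] t 9.35 F [-0.38  0.41 -1.94] q [ 0.68  0.43 -0.61  1.48  0.24  1.32  0.24]
units [-0.118 -0.046  0.997]
```

View pics/scene5c.png

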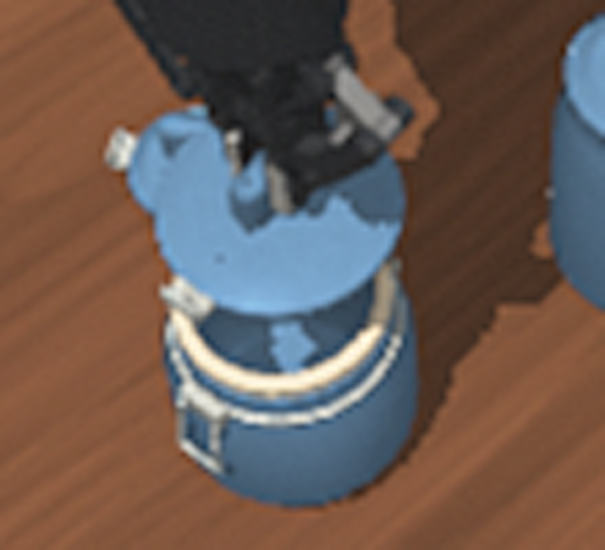

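View pics/top5c.png

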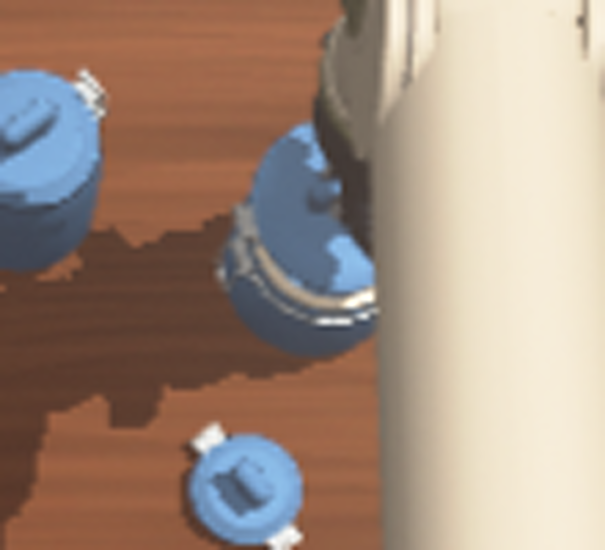

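The views show the lid hovering over the ring with its lug above the catch, so it is aligned. I'll level it, correct the few millimetres of offset, and lower to just above the mouth.

```bash
python3 -m crank '-0.06 -0.02 0.1 -0.08 -0.09 0.05 8; -0.06 -0.02 0.15 0 0 0 8; 0 0 0.15 0 0 0 8; 0 0 0.15 0 0 0 8; 0 0 0.15 0 0 0 8; 0 0 0.1 0 0 0 8; 0 0 0 0 0 0 8; 0 0 0 0 0 0 8; 0 0 0 0 0 0 8; 0 0 0 0 0 0 8'
python3 -c "
from h import *
togo([.5957,-.1826,.225])
import pickle
for n in ['scene','wrist']:
    o=get_obs();p,d=camera(n);cv2.imwrite(f'pics/{n}6.png',p[:,:,::-1]);pickle.dump((o,p,d),open(f'pics/{n}6.pkl','wb'))
    if n=='scene': cv2.imwrite(f'pics/{n}6c.png',cv2.resize(p[210:310,230:340][:,:,::-1],None,fx=5.5,fy=5.5,interpolation=cv2.INTER_CUBIC))
togo(None)
"
```

```text
clock: 10.45
position: [0.593, -0.1848, 0.2308]
ee_rot: [0.641, 0.768, -0.001, 0.001]
ft_force: [0.2, -0.5, -2.2]
grip_width: 0.147
pos [ 0.593  -0.1848  0.2308] toolx az 100.26 tilt [ 0.0008 -0.0032] t 10.45 F [ 0.2  -0.47 -2.22] q [ 0.69  0.44 -0.6   1.54  0.26  1.24  0.23]
units [0.042 0.076 0.144]
pos [ 0.593  -0.1848  0.2307] toolx az 100.26 tilt [ 0.0007 -0.0033] t 10.55 F [-0.07 -0.02 -1.56] q [ 0.69  0.44 -0.6   1.54  0.26  1.24  0.23]
```

View pics/scene6c.png

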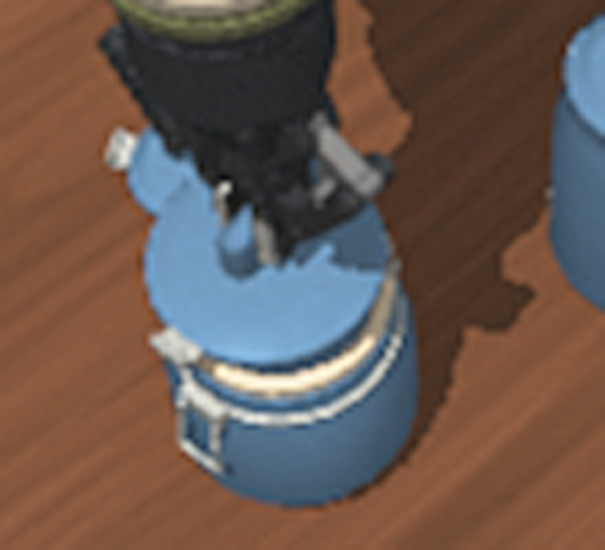

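View pics/wrist6.png

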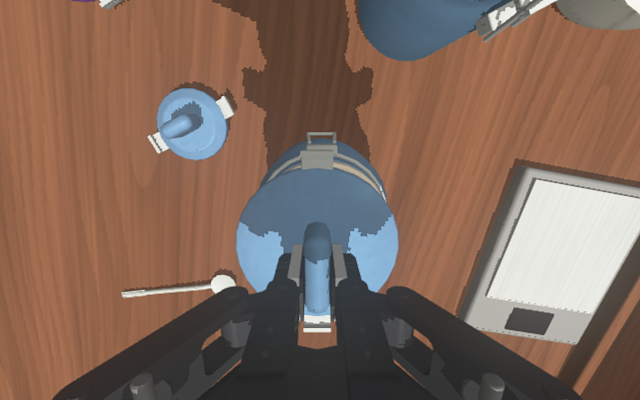

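The wrist view shows the catch at (322,140), slightly right of the lug at (318,160). That matches the roughly 3 mm tool +y offset in the pose readout, so I'll correct it and lower a little.

```bash
python3 -m crank '0.04 0.07 0 0 0 0 8; 0 0 0 0 0 0 8; 0 0 0.04 0 0 0 8; 0 0 0.04 0 0 0 8; 0 0 0.04 0 0 0 8; 0 0 0 0 0 0 8; 0 0 0 0 0 0 8; 0 0 0 0 0 0 8; 0 0 0 0 0 0 8; 0 0 0 0 0 0 8'
python3 -c "
from h import *
togo([.5957,-.1826,.21])
togo([.5957,-.1826,.21])
"
```

```text
clock: 11.55
position: [0.5957, -0.1825, 0.2257]
ee_rot: [0.641, 0.768, -0.001, 0.001]
ft_force: [0.6, 0.7, -1.4]
grip_width: 0.146
pos [ 0.5957 -0.1825  0.2257] toolx az 100.26 tilt [ 0.0011 -0.0034] t 11.55 F [ 0.59  0.71 -1.4 ] q [ 0.68  0.45 -0.6   1.54  0.26  1.23  0.22]
units [-0.001 -0.002  0.393]
pos [ 0.5957 -0.1825  0.2257] toolx az 100.26 tilt [ 0.0011 -0.0034] t 11.55 F [ 0.59  0.71 -1.4 ] q [ 0.68  0.45 -0.6   1.54  0.26  1.23  0.22]
units [-0.001 -0.002  0.393]
```

```bash
python3 -m crank '0 0 0.05 0 0 0 8; 0 0 0.05 0 0 0 8; 0 0 0.05 0 0 0 8; 0 0 0.05 0 0 0 8; 0 0 0.05 0 0 0 8; 0 0 0 0 0 0 8; 0 0 0 0 0 0 8; 0 0 0 0 0 0 8; 0 0 0 0 0 0 8; 0 0 0 0 0 0 8'
python3 -c "
from h import *
import pickle
togo([.5957,-.1826,.21])
for n in ['scene','wrist']:
    o=get_obs();p,d=camera(n);cv2.imwrite(f'pics/{n}7.png',p[:,:,::-1])
    if n=='scene': cv2.imwrite(f'pics/{n}7c.png',cv2.resize(p[210:310,230:340][:,:,::-1],None,fx=5.5,fy=5.5,interpolation=cv2.INTER_CUBIC))
"
```

```text
clock: 12.55
position: [0.5957, -0.1826, 0.2148]
ee_rot: [0.641, 0.768, -0.001, 0.001]
ft_force: [-1.3, -0.0, -2.5]
grip_width: 0.148
pos [ 0.5957 -0.1826  0.2148] toolx az 100.26 tilt [ 0.001  -0.0033] t 12.55 F [-1.28 -0.05 -2.52] q [ 0.68  0.45 -0.6   1.55  0.27  1.22  0.22]
units [-0.    -0.001  0.119]
```

View pics/scene7c.png

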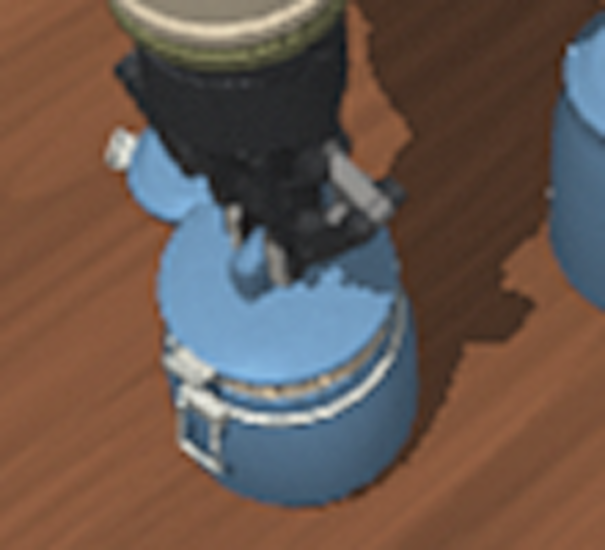

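View pics/wrist7.png

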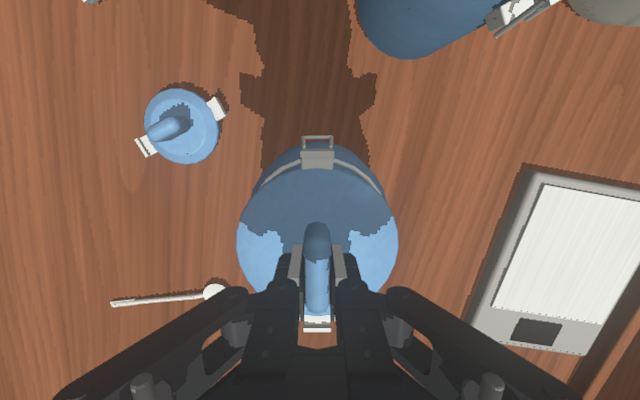

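The wrist view shows the lug at (318,160) centred over the catch at (318,142), with the plug entering freely. I'll continue down, starting from a wrist Fz baseline of about -1.8 N with the lid held.

```bash
python3 -m crank '0 0 0.05 0 0 0 8; 0 0 0.05 0 0 0 8; 0 0 0.03 0 0 0 8; 0 0 0.02 0 0 0 8; 0 0 0 0 0 0 8; 0 0 0 0 0 0 8; 0 0 0 0 0 0 8; 0 0 0 0 0 0 8; 0 0 0 0 0 0 8; 0 0 0 0 0 0 8'
python3 -c "
from h import *
togo([.5957,-.1826,.21])
"
```

```text
clock: 13.65
position: [0.596, -0.1826, 0.209]
ee_rot: [0.641, 0.767, -0.001, 0.002]
ft_force: [-1.0, -0.0, 0.0]
grip_width: 0.143
pos [ 0.596  -0.1826  0.209 ] toolx az 100.26 tilt [ 0.0018 -0.0037] t 13.65 F [-1.03 -0.02  0.04] q [ 0.68  0.46 -0.6   1.56  0.27  1.2   0.21]
units [ 0.002 -0.006 -0.024]
```

```bash
python3 -m crank '0 0 0.03 0 0 0 8; 0 0 0.02 0 0 0 8; 0 0 0 0 0 0 8; 0 0 0 0 0 0 8; 0 0 0 0 0 0 8; 0 0 0 0 0 0 8; 0 0 0 0 0 0 8; 0 0 0 0 0 0 8; 0 0 0 0 0 0 8; 0 0 0 0 0 0 8'
python3 -c "
from h import *
togo([.5957,-.1826,.21])
"
```

```text
clock: 14.65
position: [0.596, -0.1826, 0.2079]
ee_rot: [0.641, 0.767, -0.001, 0.002]
ft_force: [-1.7, 0.2, 4.2]
grip_width: 0.143
pos [ 0.596  -0.1826  0.2079] toolx az 100.25 tilt [ 0.0022 -0.0042] t 14.65 F [-1.72  0.17  4.25] q [ 0.68  0.46 -0.6   1.56  0.27  1.2   0.21]
units [ 0.001 -0.008 -0.051]
```

```bash
python3 -m crank '0 0 0.03 0 0 0 8; 0 0 0.03 0 0 0 8; 0 0 0 0 0 0 8; 0 0 0 0 0 0 8; 0 0 0 0 0 0 8; 0 0 0 0 0 0 8; 0 0 0 0 0 0 8; 0 0 0 0 0 0 8; 0 0 0 0 0 0 8; 0 0 0 0 0 0 8'
python3 -c "
from h import *
togo([.5957,-.1826,.21])
for i in range(4):
    camera('scene'); print(get_obs()['ft_force'].round(2),get_obs()['position'].round(4))
"
```

```text
clock: 15.65
position: [0.5961, -0.1825, 0.2075]
ee_rot: [0.641, 0.767, -0.001, 0.003]
ft_force: [-2.7, -0.1, 4.8]
grip_width: 0.148
pos [ 0.5961 -0.1825  0.2075] toolx az 100.24 tilt [ 0.0026 -0.0052] t 15.65 F [-2.75 -0.09  4.8 ] q [ 0.68  0.46 -0.59  1.56  0.28  1.2   0.21]
units [-0.    -0.009 -0.062]
[-2.43  0.29  4.55] [ 0.596  -0.1826  0.2075]
[-3.12  0.48  3.26] [ 0.5961 -0.1825  0.2075]
[-2.37  0.77  4.45] [ 0.5961 -0.1825  0.2075]
[-3.12  0.9   4.5 ] [ 0.5961 -0.1825  0.2075]
```

The zero rows relax the push, because each one re-targets the measured pose. I'll use small sustained offsets instead.

```bash
python3 -m crank '0 -0.01 0.03 0 0 0 8; 0 -0.01 0.03 0 0 0 8; 0 -0.01 0.03 0 0 0 8; 0 0 0.02 0 0 0 8; 0 0 0.02 0 0 0 8; 0 0 0.02 0 0 0 8; 0 0 0.02 0 0 0 8; 0 0 0.02 0 0 0 8; 0 0 0.02 0 0 0 8; 0 0 0.02 0 0 0 8'
python3 -c "
from h import *
togo([.5957,-.1826,.21])
for i in range(4):
    camera('scene'); print(get_obs()['ft_force'].round(2),get_obs()['position'].round(4))
"
```

```text
clock: 16.85
position: [0.5958, -0.1824, 0.2051]
ee_rot: [0.641, 0.767, -0.001, 0.005]
ft_force: [-4.7, 1.4, 12.3]
grip_width: 0.143
pos [ 0.5958 -0.1824  0.2051] toolx az 100.23 tilt [ 0.0062 -0.0079] t 16.85 F [-4.72  1.39 12.3 ] q [ 0.68  0.46 -0.59  1.57  0.28  1.19  0.21]
units [-0.006 -0.004 -0.121]
[-5.43  0.32 11.01] [ 0.5958 -0.1824  0.2052]
[-5.89 -0.22 12.65] [ 0.5958 -0.1823  0.2052]
[-5.91  0.48 11.26] [ 0.5958 -0.1823  0.2052]
[-5.39  0.43 11.45] [ 0.5958 -0.1824  0.2051]
```

Net push is about 13.5 N, with 4.5 mm of compression at 3 N/mm in agreement. Fx of -5.5 N and the tilt are small but growing, so I'll ease both off.

```bash
python3 -m crank '0 -0.02 0.005 0.03 0.06 0 8; 0 -0.02 0.005 0 0 0 8; 0 0 0.005 0 0 0 8; 0 0 0.005 0 0 0 8; 0 0 0.005 0 0 0 8; 0 0 0.005 0 0 0 8; 0 0 0.005 0 0 0 8; 0 0 0.005 0 0 0 8; 0 0 0.005 0 0 0 8; 0 0 0.005 0 0 0 8'
python3 -c "
from h import *
togo([.5957,-.1826,.21])
for i in range(4):
    camera('scene'); print(get_obs()['ft_force'].round(2),get_obs()['position'].round(4))
togo(None)
"
```

```text
clock: 18.05
position: [0.5959, -0.1828, 0.2069]
ee_rot: [0.641, 0.767, 0.001, 0.003]
ft_force: [-4.2, -0.4, 6.2]
grip_width: 0.147
pos [ 0.5959 -0.1828  0.2069] toolx az 100.25 tilt [ 0.006  -0.0026] t 18.05 F [-4.25 -0.4   6.22] q [ 0.68  0.46 -0.6   1.56  0.27  1.2   0.21]
units [ 0.005 -0.004 -0.077]
[-2.52  1.63  5.43] [ 0.5959 -0.1828  0.2069]
[-3.5  -0.04  6.23] [ 0.5959 -0.1827  0.2069]
[-2.61 -0.29  6.43] [ 0.5959 -0.1828  0.2069]
[-2.44  0.82  6.58] [ 0.5959 -0.1828  0.2069]
pos [ 0.5959 -0.1828  0.2069] toolx az 100.25 tilt [ 0.006  -0.0027] t 18.25 F [-2.44  0.82  6.58] q [ 0.68  0.46 -0.6   1.56  0.27  1.2   0.21]
```

```bash
python3 -m crank '0 -0.02 0.02 0.04 0.03 0 8; 0 -0.02 0.02 0 0 0 8; 0 -0.01 0.02 0.01 0.01 0 8; 0 -0.01 0.016 0.01 0.01 0 8; 0 -0.01 0.016 0.01 0.01 0 8; 0 -0.01 0.016 0.01 0.01 0 8; 0 -0.01 0.016 0.01 0.01 0 8; 0 -0.01 0.016 0.01 0.01 0 8; 0 -0.01 0.016 0.01 0.01 0 8; 0 -0.01 0.016 0.01 0.01 0 8'
python3 -c "
from h import *
togo([.5957,-.1826,.21])
for i in range(4):
    camera('scene'); print(get_obs()['ft_force'].round(2),get_obs()['position'].round(4))
togo(None)
"
```

```text
clock: 19.25
position: [0.5962, -0.1835, 0.2064]
ee_rot: [0.641, 0.768, 0.003, -0.001]
ft_force: [-2.1, 1.2, 7.6]
grip_width: 0.15
pos [ 0.5962 -0.1835  0.2064] toolx az 100.32 tilt [0.0017 0.0059] t 19.25 F [-2.12  1.24  7.64] q [ 0.69  0.47 -0.6   1.56  0.27  1.2   0.22]
units [ 0.024 -0.009 -0.089]
[-2.27  0.97  7.3 ] [ 0.5962 -0.1834  0.2064]
[-2.17  1.33  7.12] [ 0.5962 -0.1835  0.2064]
[-2.66  1.16  9.17] [ 0.5962 -0.1835  0.2064]
[-1.43  0.27  7.92] [ 0.5962 -0.1834  0.2064]
pos [ 0.5962 -0.1834  0.2064] toolx az 100.32 tilt [0.0017 0.0059] t 19.45 F [-1.43  0.27  7.92] q [ 0.69  0.47 -0.6   1.56  0.27  1.2   0.22]
```

```bash
python3 -m crank '0.01 0 0.02 0 0 0 8; 0 0 0.02 0 0 0 8; 0 0 0.018 0 0 0 8; 0 0 0.018 0 0 0 8; 0 0 0.018 0 0 0 8; 0 0 0.018 0 0 0 8; 0 0 0.018 0 0 0 8; 0 0 0.018 0 0 0 8; 0 0 0.018 0 0 0 8; 0 0 0.018 0 0 0 8'
python3 -c "
from h import *
for i in range(10):
    camera('scene'); print(get_obs()['ft_force'].round(2),get_obs()['position'].round(4))
togo(None)
"
```

```text
clock: 20.45
position: [0.5962, -0.1831, 0.2055]
ee_rot: [0.641, 0.768, 0.002, 0.001]
ft_force: [-5.5, 0.8, 11.1]
grip_width: 0.142
[-5.35  1.35 10.35] [ 0.5962 -0.1832  0.2054]
[-6.74  0.42 10.22] [ 0.5962 -0.1831  0.2054]
[-6.26  0.97 10.63] [ 0.5962 -0.1831  0.2054]
[-6.07  0.61 10.28] [ 0.5962 -0.1831  0.2055]
[-5.84  1.21 10.6 ] [ 0.5962 -0.1831  0.2055]
[-6.09  2.29 11.05] [ 0.5962 -0.1831  0.2054]
[-4.16  1.25  9.85] [ 0.5962 -0.1831  0.2055]
[-5.48  0.86 10.34] [ 0.5962 -0.1831  0.2055]
[-5.03  0.75 10.85] [ 0.5962 -0.1831  0.2054]
[-4.78  0.52 10.91] [ 0.5962 -0.1831  0.2055]
pos [ 0.5962 -0.1831  0.2055] toolx az 100.32 tilt [0.0031 0.0014] t 20.95 F [-4.78  0.52 10.91] q [ 0.68  0.46 -0.6   1.56  0.27  1.2   0.22]
```

Net push is now about 12.3 N, steady and level. I'll hold it while looking, which lets time pass on the last target, and check that the jar has not moved.

```bash
python3 - <<'E'
from h import *
import pickle
F=[]
for i in range(44):
    p,d=camera('scene'); F.append(get_obs()['ft_force'])
F=np.array(F);print(F.mean(0),F.min(0),F.max(0),F[:10].mean(0),F[-10:].mean(0))
cv2.imwrite('pics/scene8.png',p[:,:,::-1])
p0=np.load('pics/scene0.npz')['p']
s=np.hstack([p0[205:310,235:335],p[205:310,235:335]])[:,:,::-1]
cv2.imwrite('pics/scene8c.png',cv2.resize(s,None,fx=4,fy=4,interpolation=cv2.INTER_CUBIC))
# shift of jar body/neck patch & bystander change
g0=cv2.cvtColor(p0,cv2.COLOR_RGB2GRAY);g=cv2.cvtColor(p,cv2.COLOR_RGB2GRAY)
t=g0[275:303,255:310];r=cv2.matchTemplate(g[267:311,247:318],t,cv2.TM_CCOEFF_NORMED);print('jar body shift px',np.array(cv2.minMaxLoc(r)[3])-8,r.max())
o=get_obs();p,d=camera('wrist');cv2.imwrite('pics/w8.png',p[:,:,::-1]);pickle.dump((o,p,d),open('pics/w8.pkl','wb'));togo(None)
E
python3 lidpose.py pics/w8.pkl
```

```text
[-5.41681406  1.08964141 10.58602838] [-6.3206639  -0.27363641  9.46147769] [-4.48229496  2.29709388 11.73499069] [-5.4655008   0.86441386 10.52847389] [-5.38741587  0.98260288 10.54597142]
jar body shift px [0 0] 0.8395441
pos [ 0.5962 -0.1831  0.2055] toolx az 100.31 tilt [0.0031 0.0014] t 23.2 F [-5.17  1.17 10.13] q [ 0.68  0.46 -0.6   1.56  0.27  1.2   0.22]
plane [0.04428597 0.00593813 0.08157341] 8537 std 0.0012021438848465512 lid normal world [-0.0051  0.0432  0.9991]
disc centre [ 1.19753958e-02 -6.50892335e-05] r 0.04097507536548564 160 0.0076829927233037715
rowscan centre [0.00217143 0.00025099] r 0.04763027075712045 0.00024615653894253164
```

View pics/scene8c.png

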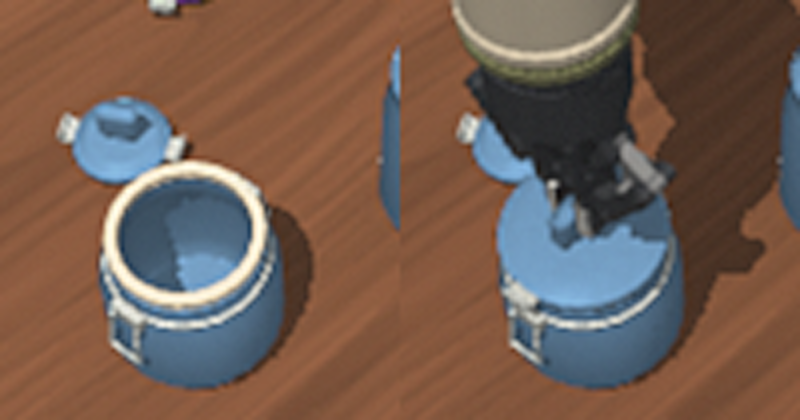

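View pics/w8.png

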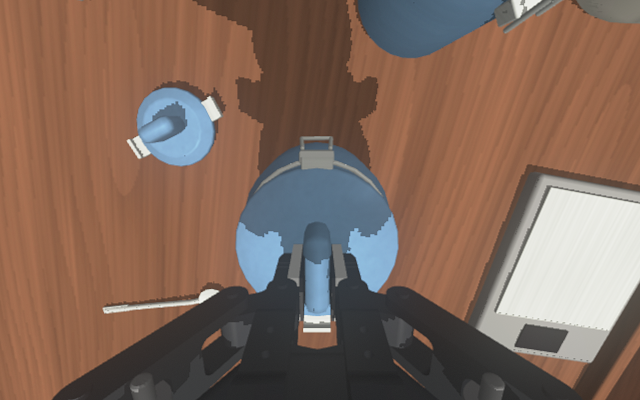

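The first wrist plane fit gives about 0.04 rad of slope, which may come from a domed lid seen only on its front half. I'll check it against the lid lying flat on the shelf (w3) and hovering (w4, wrist6).

```bash
python3 - <<'E'
from h import *
import pickle
for f,c,zt in (('w3',(.4639,.1295),.022),('w4',None,None),('wrist6',None,None),('w8',None,None)):
    o,p,d=pickle.load(open(f'pics/{f}.pkl','rb'));P=cloud('wrist',d,o)
    Rt=R.from_quat(o['ee_rot']).as_matrix()
    if c is None: c=o['position'][:2]; zt=o['position'][2]-.0806
    az=np.radians(88 if f in('w3','w4') else 100.3)
    x=(P[...,0]-c[0])*np.cos(az)+(P[...,1]-c[1])*np.sin(az); y=(P[...,0]-c[0])*np.sin(az)-(P[...,1]-c[1])*np.cos(az)
    m=(np.hypot(x,y)<.042)&(x>-.005)&(np.abs(y)>.016)&(np.abs(P[...,2]-zt)<.008)
    A=np.c_[x[m],y[m],np.ones(m.sum())]
    for k in range(3):
        s=np.linalg.lstsq(A,P[...,2][m],rcond=None)[0]
    print(f,m.sum(),s.round(4),'exp z',round(zt,4))
    m=(np.hypot(x,y)<.042)&(x>.03)&(np.abs(P[...,2]-zt)<.008);m2=(np.abs(x)<.006)&(np.abs(y)>.018)&(np.abs(y)<.03)&(np.abs(P[...,2]-zt)<.008)
    print('   front z',np.median(P[...,2][m]),'mid z',np.median(P[...,2][m2]))
E
```

```text
w3 2080 [-0.0286 -0.0018  0.0212] exp z 0.022
   front z 0.020220190075991185 mid z 0.02132867396994964
w4 4624 [-0.0267  0.0037  0.1956] exp z 0.1964
   front z 0.19482393385532382 mid z 0.19579586234255575
wrist6 4633 [-0.0315 -0.0015  0.1494] exp z 0.1502
   front z 0.14833250145165483 mid z 0.14947895714770634
w8 4599 [-2.41e-02  1.00e-04  1.24e-01] exp z 0.1248
   front z 0.12329533268781043 mid z 0.12418549652406091
```

The shelf reference shows the same -0.029 slope, so that's a measurement bias and the lid is really level to about 0.005 rad. The push held at 12.4 ± 1 N for over 2 s. Handing in now.

```bash
python3 -c "
from workcell import *
print(get_obs()['ft_force'],get_obs()['clock']);print(hand_in())"
```

```text
[-5.17278883  1.1718773  10.12891114] 23.2
the job is handed in; nothing more can be done
None
```

The wide lid is on the wide jar with its cork in the mouth. The arm is still holding and pressing it, and I handed in at 23.2 s.

- **Push:** about 12.4 N net straight down, which is the mean wrist reading of 10.6 N plus about 1.8 N for the held lid. It stayed within about ±1 N for over 2 s. The seal's compression of about 4 mm agrees. An earlier push peaked at about 14 N net.
- **Fit:** the front lug lines up with its catch in the wrist picture. The tool stands within about 1 mm of the measured mouth centre, and its lug axis is within about 0.2° of the catches.
- **Jar:** no visible shift in the scene picture (0 px).
- **Other things:** they look unmoved in the views I took, but I did not measure each one.

**Checks that failed or disagreed:**
- The first plane fit showed the lid tilted about 0.04 rad. A refit gave the same slope with the lid flat on the shelf, so I take it as measurement bias. The real tilt is about 0.005 rad.
- My circle fit to the held lid's rim gave a wrong radius, so I centred by the lug and the tool pose instead.
- A steady side force of about 5.5 N along x remained. If it passes through the jar, the total contact force is about 13.5 N, still inside 8 to 17 N.

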